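# Mix fresh indicator tablets into the desiccant dish and seal it

## Task

Take the stirring paddle from its holder and, reaching in under the open lid, stir the orange and white desiccant tablets together in the dish until both colours are found in every half of the dish: the back half and the front half, the left half and the right half. Keep all the tablets in the dish and move them with the paddle only. Then stand the stirrer back in its holder, paddle down, shut the lid and press it down with the fingers, firmly for a moment but without leaning on it, so that it is fully home; leave the reel, bottle and circuit board where they are.

Things in the scene. Friction and masses are not known exactly. Their poses are not given: they have to be found in the camera images.
- dish: round stainless dish fixed to the bench on a grey plate 190 x 176 x 8 mm. Origin: on the dish's axis at bench height; +x to the back (hinge), +y left, z up. Inside radius 76 mm, outside 80; inner floor 14 mm, rim 58 mm above the origin. Hinge axis along y at x = 91, z = 58.5 mm. Back half: x above 0; left half: y above 0
- lid (a joint): the dish's clear round lid (radius 83 mm, 7 mm thick, orange tab in front) on a stiff rear hinge: 0 = shut flat on the rim, grows as it opens, stop at 1.15 rad. It stays where it is left (1 to 3 N at the tab moves it); as it opens no further than the stop it overhangs the back half of the dish
- lid_tab (a point): centre of the upper (outer) face of the orange tab on the lid, 184 mm from the hinge axis; the tab is 44 mm wide, runs from 169 to 199 mm from the hinge, 7 mm thick. Site axes: those of the lid: -x from the hinge to the tab, z out of the lid's outer face
- holder: fixed tool holder: yellow foot 130 x 90 x 12 mm carrying a steel pocket that leans 0.45 rad from vertical towards the holder's -x. Origin at the centre of the foot, bench height, z up. The pocket is 90 mm deep along its axis, inside 26 mm (in the leaning plane) by 34 mm (along y), 3 mm walls, open at its upper end
- holder_seat (a point): middle of the inside bottom of the holder's pocket, at (35, 0, 30) mm in the holder's frame. The pocket's axis runs up from here along (-0.435, 0, 0.900) in the holder's frame
- stirrer: stirring paddle, 190 mm, 130 g. Origin: middle of the paddle's free end; z along the stem to the handle. Steel paddle z 0-22 mm, 24 wide (y), 10 thick (x); round 10 mm stem to z = 115; black handle z 115-190, 22 (y) by 18 (x). Starts in the holder's pocket, paddle down, its y along the holder's y, lying on the pocket's lower (front, -x) wall, handle leaning up to the holder's -x
- stirrer_grip (a point): point on the stirrer's axis to grip it across its 22 mm width (y), 150 mm from the paddle's end
- orange0: pressed desiccant tablet, one of the orange ones, a barrel 26 mm across and 18 mm high, 14 g; origin at the centre of its underside
- orange1: pressed desiccant tablet, one of the orange ones, a barrel 26 mm across and 18 mm high, 14 g; origin at the centre of its underside
- orange2: pressed desiccant tablet, one of the orange ones, a barrel 26 mm across and 18 mm high, 14 g; origin at the centre of its underside
- orange3: pressed desiccant tablet, one of the orange ones, a barrel 26 mm across and 18 mm high, 14 g; origin at the centre of its underside
- orange4: pressed desiccant tablet, one of the orange ones, a barrel 26 mm across and 18 mm high, 14 g; origin at the centre of its underside
- white0: pressed desiccant tablet, one of the white ones, a barrel 26 mm across and 18 mm high, 14 g; origin at the centre of its underside
- white1: pressed desiccant tablet, one of the white ones, a barrel 26 mm across and 18 mm high, 14 g; origin at the centre of its underside
- white2: pressed desiccant tablet, one of the white ones, a barrel 26 mm across and 18 mm high, 14 g; origin at the centre of its underside
- white3: pressed desiccant tablet, one of the white ones, a barrel 26 mm across and 18 mm high, 14 g; origin at the centre of its underside
- white4: pressed desiccant tablet, one of the white ones, a barrel 26 mm across and 18 mm high, 14 g; origin at the centre of its underside
- spool: bystander: reel of solder standing on end, 60 mm across, 48 mm high; origin under its centre
- flux_bottle: bystander: white flux bottle with red cap, 48 mm across, 110 mm high; origin under its centre
- board: bystander: green circuit board lying flat, 80 x 110 mm, up to 14 mm high; origin under its centre
Mind the look-alikes: they are no part of the job. What is shaped like the stirrer but green is not meant.

How it is judged:
By the outcome, as a careful person would: the job done as asked, in the order asked, and still so for the second after the job is handed in, with the robot touching nothing.
It also fails if it takes over 72 s, if anything falls off the work surface, if the arm or the gripper's body presses on something with over 40 N, if the wrist force passes 120 N, or if a joint passes its speed limit or range.

## Robot

A 6-joint arm with a two-finger parallel gripper is mounted at the origin on the work surface. World frame = base frame: x ahead of the robot, y to its left, z up, the work surface at z = 0. Lengths are in mm, angles in rad, forces in N, time in s.
With the tool pointing down it reaches from about 275 to 975 mm from the base axis. Payload 8.4 kg.
Tool frame: the origin (TCP) lies at the very end of the fingers, on their centre line; the grasp point (between the pads) lies 19 mm behind it; z points along the fingers, y is the line along which they close (so a half turn about z gives the same grasp; the last joint's range is limited). The gripper opens to 92 mm and grips with 3 to 60 N. Pads are 20 mm wide; open, the fingers measure 128 mm over their backs; the gripper's body (75 mm by 189 mm) begins 69 mm behind the grasp point.
Start: joints at [-1.269, 0.353, 1.633, -0, 1.155, -0.002], TCP at [186.966, -596.382, 214.583] pointing down, gripper open.
Joint ranges: [-2.63, 2.63], [-0.92, 2.1], [0.06, 2.66], [-1.3, 4.44], [0, 2.69], [-3.02, 3.02]. Speed limits (rad/s): [2.22, 2.22, 2.79, 3.14, 3.14, 3.14].

## Interface

Orientations are given as a unit quaternion [w, x, y, z].
In Python, from workcell import sense, capture, finish_job, trace, spot_point gives the robot as it stands.
- The arm moves only by the shell command python3 -m crank 'ROWS' [FORCE]. ROWS is a JSON object of lists of equal length, an entry for each row: "hand": the opening, from -1 (shut) to 1 (fully open), so that 0 is half open; "dp": the shift along the tool's x, y, z in cm, a list of three; "rotation": the turn, a rotation vector about the tool's x, y, z in degrees, a list of three. In form: {"hand": [hand, ...], "dp": [[tx, ty, tz], ...], "rotation": [[ax, ay, az], ...]}. A call has 1 to 5 rows; each row is the pose to reach, as a shift and turn from the pose commanded when the call began, along the tool's axes at that moment; what a row does not reach only later rows make up. A row lasts 1/8 s, in which the tool goes at most 62.5 mm and 10.7 degrees, less where a joint would pass 70% of its speed; a pose out of reach is approached as far as the arm can. A call with a gripper value outside its range is refused whole. The fingers move at their own pace and stop on an object; FORCE is the grip in N (left out, the last holds). Time passes only in rows, so rows that repeat a pose let the fingers close. It gives the time, the measured TCP pose, the force, the opening and the grip force at its end, in the units of the state.
- sense(): the state, without advancing time (a new reading comes with each control period).
- capture(name): name is "side" or "top"; returns a dict with "pixels" (400x640x3 uint8, red, green, blue), "mtx" (3x3 intrinsics, pixels), "xyz" and "attitude" of the camera in the world. Camera axes: x right, y down, z forward; pixel columns grow to the right and rows downward; lengths in mm; the calibration is good to about 2 mm. A picture is of the moment at which its call begins. There is no depth.
- finish_job(): hands the job in; it is judged then, once.
Trained networks look in a picture, given as the dict that the camera call returned (one of the last four; its "shot" number tells which), for a name from the list of things; names that differ only in an ending like _2 or _b are one class to them, and where a whole thing is asked for, a point or a joint stands for the part that bears it (a point fixed in the world has none). Each returns a list of dicts, best first, with "p" (0 to 1); they miss things now and then, are a little off and sometimes report something else, mostly with a low value. They report only what shows in the picture. A call takes as long as a camera call. They do not tell look-alikes from the thing itself.
- trace(picture, query): "pixels" (400x640 bool, what is visible of it) and "position" ([column, row] in pixels, amid what is visible of it).
- spot_point(picture, query): "position" ([column, row] in pixels: a listed point, or the origin of a listed thing).
The state is a dict: "t": time; "joints": joint angles; "qd": joint speeds; "joint_torque": joint torques, N m; "eef_pos": TCP position; "tool_rot": TCP orientation; "contact_force": force on the tool from outside, world axes, zero at the start; "moment": the same for the moment, N m; "grip_width": opening from 0.0 (shut) to 1.0 (fully open); "grip_force": force on a finger pad.
Only numpy, scipy, OpenCV 4.12 (cv2) and the standard library are available. Lean on these libraries where they do the work, as an engineer would, in place of code of your own. Each camera call takes 0.05 s, during which the arm holds its last target. There are 200 camera calls.

## Working session

There is one attempt and no reset: what is moved stays moved. The work goes in short steps, Python scripts to look and compute and a shell command to move; the robot and the scene stay as the last step left them, time stands still between calls to the robot, and variables do not carry over. Pictures are saved under pics/ and viewed, at most 10 in all, crops included, and the job is handed in when it is done.

```bash
mkdir -p pics; ls
cat > h.py <<'E'
import numpy as np, cv2
from scipy.spatial.transform import Rotation as R
from workcell import sense, capture, finish_job, trace, spot_point
def rot(q): return R.from_quat([q[1],q[2],q[3],q[0]])
def ray(c,px):
    d=np.linalg.solve(np.array(c["mtx"]),[px[0],px[1],1.0]); A=rot(c["attitude"]).as_matrix()
    d=A@d; return np.array(c["xyz"]),d/np.linalg.norm(d)
def atz(c,px,z):
    o,d=ray(c,px); return o+d*(z-o[2])/d[2]
def tri(c1,p1,c2,p2):
    o1,d1=ray(c1,p1);o2,d2=ray(c2,p2)
    s=np.linalg.lstsq(np.c_[d1,-d2],o2-o1,rcond=None)[0]
    a=o1+s[0]*d1;b=o2+s[1]*d2; return (a+b)/2,np.linalg.norm(a-b)
def proj(c,P):
    p=rot(c["attitude"]).inv().apply(np.atleast_2d(P)-np.array(c["xyz"])); q=(np.array(c["mtx"])@p.T).T
    return q[:,:2]/q[:,2:]
def save(c,n,box=None,s=1):
    im=cv2.cvtColor(c["pixels"],cv2.COLOR_RGB2BGR)
    if box: im=im[box[1]:box[3],box[0]:box[2]]
    cv2.imwrite("pics/"+n,cv2.resize(im,None,fx=s,fy=s,interpolation=cv2.INTER_CUBIC))
E
python3 - <<'E'
from h import *
np.set_printoptions(precision=1,suppress=True)
t=capture("top");s=capture("side")
im=np.vstack([t["pixels"],s["pixels"]])
save(t,"t0.png");save(s,"s0.png")
print(t["xyz"],s["xyz"],sense())
for q in ["dish","lid_tab","lid","holder","holder_seat","stirrer","stirrer_grip","spool","flux_bottle","board"]:
    for n,c in (("t",t),("s",s)):
        print(q,n,[(np.round(r["position"],1).tolist(),round(r["p"],2)) for r in spot_point(c,q)[:3]] if q!="lid" else "")
E
```

```text
pics
[ 264.8 -208.5 1606.6] [-29.7 612.1 828.3] {'t': 0.1, 'joints': array([-1.3,  0.4,  1.6,  0. ,  1.2, -0. ]), 'qd': array([-0., -0., -0.,  0., -0.,  0.]), 'joint_torque': array([ -0. , -59.5, -33.5,   0.1,   0. ,  -0. ]), 'eef_pos': array([ 186.8, -595.9,  213.9]), 'tool_rot': array([-0. ,  1. ,  0.2, -0. ]), 'contact_force': array([-0.4, -0.2,  0.5]), 'moment': array([-0.1,  0. , -0. ]), 'grip_force': 0.0, 'grip_width': 0.9996371688358291}
dish t [([221.4, 181.1], 0.63)]
dish s [([217.4, 299.2], 0.57)]
lid_tab t [([200.3, 165.2], 0.74)]
lid_tab s [([200.1, 230.5], 0.89), ([261.7, 258.0], 0.65)]
lid t 
lid s 
holder t [([323.8, 184.2], 0.56)]
holder s [([308.8, 222.3], 0.95)]
holder_seat t [([327.0, 174.5], 0.73)]
holder_seat s [([303.4, 211.0], 0.94), ([194.5, 295.6], 0.44)]
stirrer t [([341.9, 250.7], 0.69), ([441.9, 233.0], 0.65), ([329.1, 175.9], 0.61)]
stirrer s [([382.6, 237.6], 0.71)]
stirrer_grip t [([373.4, 225.4], 0.72), ([424.8, 198.7], 0.64), ([263.1, 217.2], 0.6)]
stirrer_grip s [([372.1, 211.6], 0.7), ([311.8, 186.3], 0.66), ([371.0, 175.9], 0.57)]
spool t [([259.7, 218.8], 0.66), ([231.3, 183.4], 0.21)]
spool s [([294.5, 285.3], 0.69)]
flux_bottle t [([260.3, 146.2], 0.64)]
flux_bottle s [([224.5, 241.2], 0.63)]
board t [([266.0, 177.3], 0.96), ([219.0, 183.2], 0.25)]
board s [([259.1, 260.4], 0.86), ([202.9, 229.4], 0.32)]
```

View pics/t0.png

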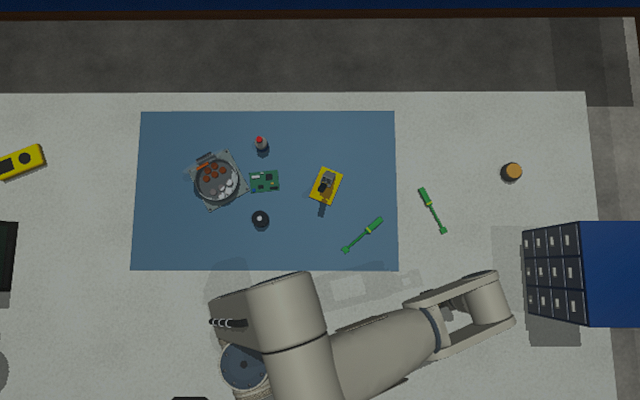

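View pics/s0.png

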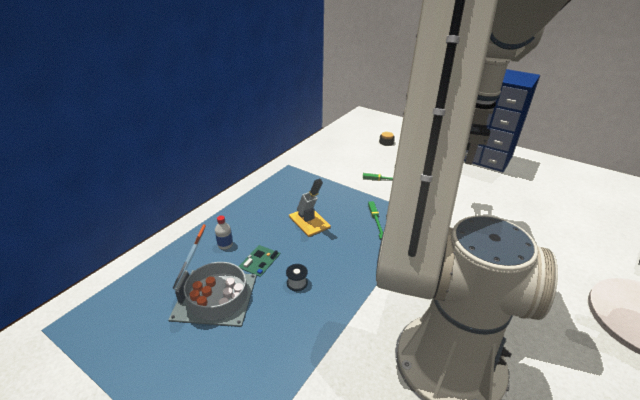

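The stirrer with the black handle is in the yellow holder, at about (323,195) in the top view and (313,195) in the side view. Two green look-alikes lie on the bench, at top (362,235) and (432,210). The one in the holder fits the description, so I'll confirm it in an enlarged crop.

Run:
```python
from h import *
np.set_printoptions(precision=1,suppress=True)
t=capture("top");s=capture("side")
a=cv2.resize(t["pixels"][125:245,180:360],None,fx=4.4,fy=4.4,interpolation=cv2.INTER_CUBIC)[:, :792]
b=cv2.resize(s["pixels"][170:330,165:345],None,fx=4.4,fy=4.4,interpolation=cv2.INTER_CUBIC)
cv2.imwrite("pics/tc.png",a[...,::-1]); b=cv2.resize(s["pixels"][170:330,165:405],None,fx=3.3,fy=3.3,interpolation=cv2.INTER_CUBIC);cv2.imwrite("pics/sc.png",b[...,::-1])
print("mm/px",atz(t,[320,200],0),atz(t,[321,200],0))
for q in ["dish","holder","spool","flux_bottle","board"]:
    print(q,[(atz(t,r["position"],0),round(r["p"],2)) for r in spot_point(t,q)[:2]],[(atz(s,r["position"],0),round(r["p"],2)) for r in spot_point(s,q)[:2]])
for q in ["holder","dish","lid"]:
    for n,c in(("t",t),("s",s)):
        for r in trace(c,q)[:2]:
            m=r["pixels"].astype(np.uint8);print(q,n,r["p"],r["position"],m.sum(),cv2.boundingRect(m),cv2.minAreaRect(np.argwhere(m)[:,::-1].astype(np.int32)))
# coloured yellow foot, top
hsv=cv2.cvtColor(t["pixels"],cv2.COLOR_RGB2HSV)
m=cv2.inRange(hsv,(20,140,100),(32,255,255));m[:, :290]=0;m[:,350:]=0;m[:160]=0;m[210:]=0
p=np.argwhere(m)[:,::-1].astype(np.float32)
w=np.array([atz(t,x,12)[:2] for x in p],np.float32);print("foot",len(p),cv2.minAreaRect(w),cv2.boxPoints(cv2.minAreaRect(w)))
```

```text
mm/px [ 512.8 -210.9    0. ] [ 512.8 -214.7    0. ]
dish [(array([583.5, 176.9,   0. ]), 0.94), (array([536.8, 170. ,   0. ]), 0.59)] [(array([582.8, 178.1,   0. ]), 0.77), (array([719.3,   6. ,   0. ]), 0.57)]
holder [(array([ 553. , -235.2,    0. ]), 0.68)] [(array([ 565. , -250.5,    0. ]), 0.72)]
spool [(array([423.7,  11.7,   0. ]), 0.64), (array([547.2, 185. ,   0. ]), 0.55)] [(array([429.1,  29.5,   0. ]), 0.62), (array([578.4, 155.1,   0. ]), 0.4)]
flux_bottle [(array([726. ,  -1.3,   0. ]), 0.72)] [(array([719.2,  16.3,   0. ]), 0.67)]
board [(array([588.9,  -3.6,   0. ]), 0.65), (array([709.2,  16.6,   0. ]), 0.44)] [(array([577.7,   3.1,  -0. ]), 0.92), (array([579.8, 184. ,   0. ]), 0.5)]
holder t 0.59 [327.3, 186.5] 750 (310, 167, 33, 39) ((326.0311584472656, 185.3573760986328), (24.278167724609375, 33.955081939697266), 23.629379272460938)
holder s 0.59 [308.5, 215.4] 923 (289, 193, 41, 44) ((306.7287902832031, 215.10806274414062), (41.56044387817383, 32.069244384765625), 65.0952377319336)
holder s 0.23 [223.1, 298.5] 58 (219, 297, 10, 8) ((223.2000274658203, 300.1000061
[... 318 characters left out ...]
[308.8, 218.2] 855 (290, 194, 40, 42) ((307.03778076171875, 215.1967315673828), (40.16754150390625, 31.58334732055664), 65.0952377319336)
lid t 0.7 [202.9, 160.4] 349 (183, 150, 42, 24) ((203.1000213623047, 161.20001220703125), (10.28591251373291, 46.51021194458008), 63.43495178222656)
lid s 0.74 [186.6, 258.8] 296 (173, 225, 33, 65) ((189.33615112304688, 256.68084716796875), (4.766238689422607, 70.67898559570312), 25.676815032958984)
lid s 0.48 [232.0, 283.4] 74 (226, 278, 9, 10) ((230.0, 282.5), (9.0, 8.0), 90.0)
foot 443 ((568.0413208007812, -232.49447631835938), (86.91922760009766, 128.6258087158203), 67.07850646972656) [[ 491.9 -247.5]
 [ 610.3 -297.6]
 [ 644.2 -217.5]
 [ 525.7 -167.4]]
```

View pics/tc.png

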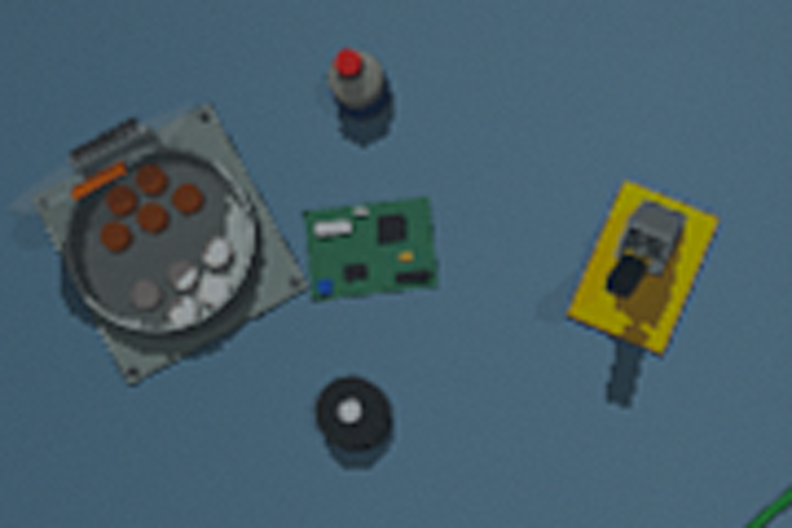

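View pics/sc.png

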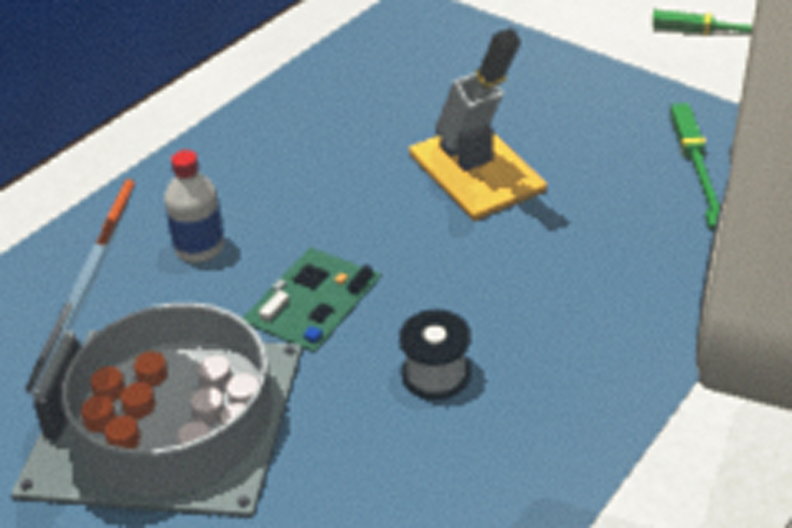

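The crops confirm it: the black-handled stirrer is in the yellow holder, at top px about (323,188), leaning towards the robot. Orange tablets are at the back of the dish and white ones at the front right. Next I'll work out the geometry.

```bash
cat >> h.py <<'E'
np.set_printoptions(precision=2,suppress=True)
D=np.array([583,177.5,0.]); H=np.array([568,-232.5,0.]); hy=-0.40
def hw(p,yaw=hy): return H+R.from_euler('z',yaw).apply(p)
def go(P,Rt):
    "shift (cm, tool axes) and rotvec (deg) from present measured pose to TCP P, attitude Rt"
    s=sense(); r=rot(s["tool_rot"]); d=r.inv().apply(np.array(P)-s["eef_pos"])/10
    w=(r.inv()*Rt).as_rotvec(degrees=True); print("dp cm",d,"rot deg",w,"t",s["t"])
def att(yaw,tilt,flip=False):
    "tool z tilted from down by tilt towards heading yaw, tool y horizontal"
    z=np.array([np.sin(tilt)*np.cos(yaw),np.sin(tilt)*np.sin(yaw),-np.cos(tilt)])
    y=np.array([-np.sin(yaw),np.cos(yaw),0])*(1 if flip else -1)
    return R.from_matrix(np.c_[np.cross(y,z),y,z])
E
python3 - <<'E'
from h import *
t=capture("top");s=capture("side")
print(rot(sense()["tool_rot"]).as_matrix())
c=np.array([[249.8,189.8],[210,212],[188.6,169.3],[227.3,148.9]])
w=np.array([atz(t,p,8)[:2] for p in c]);print(w,w.mean(0),np.linalg.norm(w-np.roll(w,-1,0),axis=1))
e=[w[3]-w[0],w[2]-w[1],w[2]-w[3],w[1]-w[0]];print([np.arctan2(x[1],x[0]) for x in e])
lt=[spot_point(c_,"lid_tab")[0] for c_ in(t,s)];print(lt,tri(t,lt[0]["position"],s,lt[1]["position"]))
for th in(1.15,1.0): 
  P=D+R.from_euler('z',.5).apply([91-184*np.cos(th)+0*3.5,0,58.5+184*np.sin(th)]);print(th,P,proj(t,P),proj(s,P))
ax=R.from_euler('z',hy).apply([-.435,0,.9]);o=hw([27.8,0,26.5])
for k in(150,190,115): print(k,o+k*ax,proj(t,o+k*ax),proj(s,o+k*ax))
for c_,n in((t,"t"),(s,"s")):
  hsv=cv2.cvtColor(c_["pixels"],cv2.COLOR_RGB2HSV)
  m=cv2.inRange(hsv,(3,150,60),(12,255,255)); 
  for i in range(1,(r:=cv2.connectedComponentsWithStats(m))[0]):
    if r[2][i][4]>8: print(n,r[2][i],r[3][i])
E
```

```text
[[ 0.95  0.3  -0.  ]
 [ 0.3  -0.95  0.  ]
 [-0.   -0.   -1.  ]]
[[550.31  56.39]
 [464.82 204.82]
 [630.   294.63]
 [710.96 148.24]] [589.02 176.02] [171.29 188.01 167.29 185.06]
[np.float64(0.5193867978030581), np.float64(0.4980189418306157), np.float64(2.0760250149038746), np.float64(2.0933537438886676)]
[{'position': [202.3, 163.3], 'p': 0.94}, {'position': [198.2, 232.4], 'p': 0.86}] (array([601.21, 181.81, 224.72]), np.float64(0.5621241414281617))
1.15 [596.9  185.09 226.45] [[201.06 164.37]] [[198.38 233.27]]
1.0 [575.61 173.47 213.33] [[205.29 171.49]] [[209.16 238.16]]
150 [ 533.51 -217.92  161.5 ] [[322.15 186.88]] [[315.78 187.55]]
190 [ 517.48 -211.14  197.5 ] [[320.19 189.62]] [[318.96 180.33]]
115 [ 547.53 -223.85  130.  ] [[323.78 184.6 ]] [[313.14 193.55]]
t [197 162  12   8  35] [202.34 165.31]
t [211 163   7   6  31] [213.94 165.42]
t [220 167   6   6  30] [222.37 169.63]
t [205 168   6   6  27] [207.15 170.22]
t [212 172   6   5  27] [214.41 174.07]
t [203 176   6   6  30] [205.63 178.37]
s [198 225   7  12  28] [201.07 230.71]
s [206 277   8   7  40] [209.68 279.82]
s [193 282   8   7  41] [196.73 284.76]
s [202 286   9   7  50] [206.   289.14]
s [190 290   9   8  50] [194.22 293.24]
s [196 296  10   8  59] [201.1  299.51]
```

Run:
```python
from h import *
ax=R.from_euler('z',hy).apply([-.435,0,.9]);o=hw([27.8,0,26.5])
go(o+231*ax,att(hy,.45)); print(o)
```

```text
dp cm [ 41.7  -28.03  -1.98] rot deg [-9.07 24.7  39.63] t 2.1
[ 593.61 -243.33   26.5 ]
```

```bash
python3 -m crank '{"hand":[0,0,0,0,0],"dp":[[8,-5.5,-2],[16,-11,-2],[24,-17,-2],[32,-22,-2],[41.7,-28,-2]],"rotation":[[0,0,10],[-2,5,20],[-4,10,28],[-6,17,34],[-9.1,24.7,39.6]]}' && python3 -m crank '{"hand":[0,0,0,0,0],"dp":[[0,0,0],[0,0,0],[0,0,0],[0,0,0],[0,0,0]],"rotation":[[0,0,0],[0,0,0],[0,0,0],[0,0,0],[0,0,0]]}'
python3 - <<'E'
from h import *
ax=R.from_euler('z',hy).apply([-.435,0,.9]);o=hw([27.8,0,26.5])
go(o+231*ax,att(hy,.45)); print(sense()["joints"])
E
```

```text
t: 2.72
eef_pos: [380.4, -351.2, 234.2]
tool_rot: [0.045, 0.954, -0.196, 0.221]
contact_force: [0.9, -0.1, -0.1]
grip_width: 0.505
grip_force: 0.0
t: 3.35
eef_pos: [379.2, -352.7, 233.3]
tool_rot: [0.045, 0.955, -0.194, 0.219]
contact_force: [-0.7, 0.1, 0.2]
grip_width: 0.502
grip_force: 0.0
dp cm [  4.95 -18.42   2.25] rot deg [ 0.04  0.01 -0.01] t 3.35
[-0.9  -0.03  2.15  0.34  0.66  0.84]
```

```bash
python3 -m crank '{"hand":[0,0,0,0,0],"dp":[[1.4,-5,2.25],[2.7,-10,2.25],[4,-15,2.25],[4.95,-18.4,2.25],[4.95,-18.4,2.25]],"rotation":[[0,0,0],[0,0,0],[0,0,0],[0,0,0],[0,0,0]]}'
python3 - <<'E'
from h import *
ax=R.from_euler('z',hy).apply([-.435,0,.9]);o=hw([27.8,0,26.5])
go(o+231*ax,att(hy,.45)); print(sense()["joints"])
t=capture("top");s=capture("side")
a=cv2.resize(t["pixels"][140:240,270:370],(400,400),interpolation=cv2.INTER_CUBIC);b=cv2.resize(s["pixels"][120:240,250:370],(400,400),interpolation=cv2.INTER_CUBIC)
cv2.imwrite("pics/pre.png",np.hstack([a,b])[...,::-1])
E
```

```text
t: 3.98
eef_pos: [502.4, -202.1, 234.8]
tool_rot: [0.044, 0.956, -0.192, 0.219]
contact_force: [0.2, -0.5, -0.5]
grip_width: 0.501
grip_force: 0.0
dp cm [-0.06  0.25  0.02] rot deg [-0.06 -0.04  0.21] t 3.975
[-0.38 -0.02  2.13 -0.01  0.58  1.6 ]
```

View pics/pre.png

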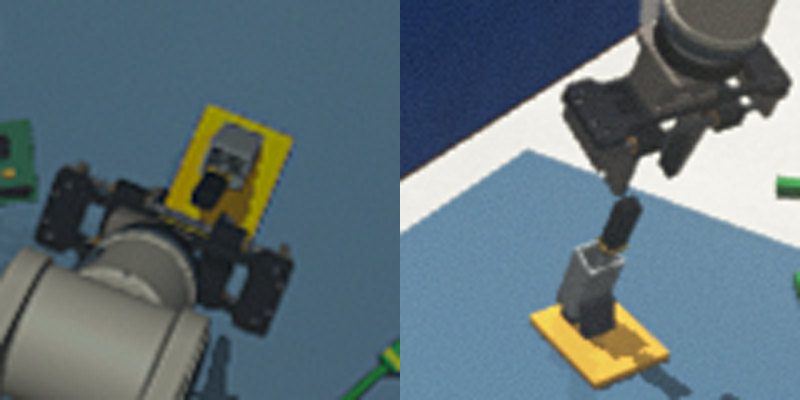

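The gripper is above the handle (top crop (210,185), side crop (620,215)) and lined up with its axis, so I'll advance, grip and draw it out.

```bash
python3 -m crank '{"hand":[0,0,0,-0.9,-0.9],"dp":[[0,0.1,4],[0,0.2,8],[0,0.2,10],[0,0.2,10],[0,0.2,10]],"rotation":[[0,0,0],[0,0,0],[0,0,0],[0,0,0],[0,0,0]]}' 40 && python3 -m crank '{"hand":[-0.9,-0.9],"dp":[[0,0,0],[0,0,0]],"rotation":[[0,0,0],[0,0,0]]}'
python3 -c "
from h import *
s=sense();print(s['contact_force'],s['eef_pos'],s['grip_width'])
ax=R.from_euler('z',hy).apply([-.435,0,.9]);o=hw([27.8,0,26.5]);go(o+131*ax,att(hy,.45))"
```

```text
t: 4.7
eef_pos: [539.7, -223.2, 144.9]
tool_rot: [0.045, 0.955, -0.194, 0.219]
contact_force: [-0.5, 0.3, 0.7]
grip_width: 0.306
grip_force: 0.0
t: 4.95
eef_pos: [540.4, -222.5, 145.3]
tool_rot: [0.045, 0.955, -0.193, 0.219]
contact_force: [0.0, -0.8, -0.7]
grip_width: 0.237
grip_force: 40.0
[ 0.05 -0.76 -0.73] [ 540.35 -222.52  145.33] 0.23705085208726295
dp cm [-0.03 -0.16  0.09] rot deg [ 0.02 -0.08  0.03] t 4.95
```

```bash
cat >> h.py <<'E'
dy=0.51; D=np.array([584,177.5,0.])
GR=(np.array([540.35,-222.5,145.3]),att(hy,.45))   # measured grasp pose in holder
def tip(P,tilt,head=dy):
    "TCP+att for stirrer tip at dish-frame P"
    a=att(head,tilt); return D+R.from_euler('z',dy).apply(P)-131*a.apply([0,0,1]),a
def dishxy(w): return R.from_euler('z',-dy).apply(np.array(w)-D)
def tabs(c):
    out=[]
    hsv=cv2.cvtColor(c["pixels"],cv2.COLOR_RGB2HSV)
    for n in("orange0","white0"):
        for r in trace(c,n):
            if r["p"]<.3: continue
            d=dishxy(atz(c,r["position"],30))
            if np.hypot(d[0],d[1])<85: out.append((n[:2],round(r["p"],2),d[:2].round(0).tolist()))
    return out
E
python3 -m crank '{"hand":[-0.9,-0.9,-0.9,-0.9],"dp":[[0,0,-2],[0,0,-6],[0,0,-11],[0,0,-11.5]],"rotation":[[0,0,0],[0,0,0],[0,0,0],[0,0,0]]}' 50
python3 - <<'E'
from h import *
go(*tip([-30,0,85],.6)); t=capture("top");s=capture("side");
for c in(t,s): print(*tabs(c),sep="\n")
save(s,"s1.png",(165,170,345,330),4.4)
E
```

```text
t: 5.45
eef_pos: [494.8, -203.0, 251.7]
tool_rot: [0.045, 0.955, -0.193, 0.222]
contact_force: [0.6, -0.3, -0.9]
grip_width: 0.236
grip_force: 50.0
dp cm [-14.21 -30.32  -0.47] rot deg [ 26.3    7.68 -45.03] t 5.45
('or', 0.59, [26.0, -1.0])
('or', 0.53, [50.0, 13.0])
('or', 0.49, [26.0, 38.0])
('wh', 0.59, [-37.0, 15.0])
('wh', 0.42, [-33.0, -40.0])
('wh', 0.39, [-33.0, 44.0])
('or', 0.44, [21.0, 11.0])
('or', 0.38, [29.0, 42.0])
('wh', 0.56, [-25.0, 19.0])
('wh', 0.49, [-28.0, 4.0])
```

View pics/s1.png

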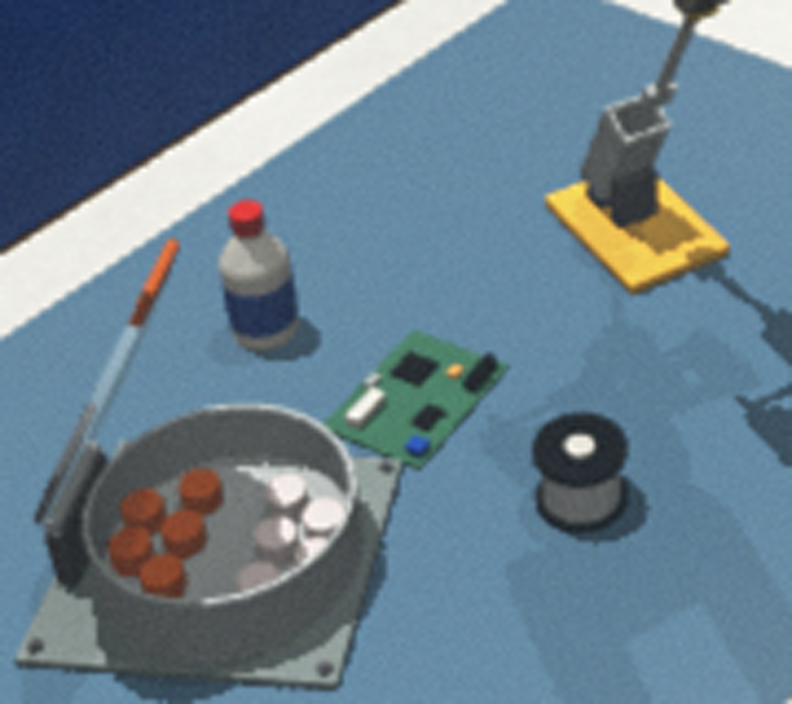

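The stirrer is out: the paddle is clear of the pocket at crop (655,95). In the side crop the orange tablets are at x 130–200 and the white ones at x 260–320.

```bash
python3 -m crank '{"hand":[-0.9,-0.9,-0.9,-0.9,-0.9],"dp":[[0,-1,-4],[-3,-7,-4],[-6,-13,-4],[-9,-19,-3],[-12,-25,-2]],"rotation":[[0,0,0],[5,1.5,-9],[10,3,-18],[16,5,-27],[21,6,-36]]}' 50
python3 - <<'E'
from h import *
go(*tip([-30,0,85],.6)); s=capture("side")
for n,L in(("o",[(142,507),(200,487),(183,530),(130,547),(162,574)]),("w",[(288,487),(322,512),(275,534),(318,547),(260,575)])):
    print(n,[dishxy(atz(s,np.array(p)/4.4+[165,170],30))[:2].round().tolist() for p in L])
E
```

```text
t: 6.38
eef_pos: [482.4, 55.7, 218.5]
tool_rot: [-0.053, 0.947, 0.157, 0.274]
contact_force: [-0.3, 0.4, -1.2]
grip_width: 0.242
grip_force: 50.0
dp cm [ 1.42 -6.32  4.02] rot deg [ 4.91  1.93 -8.96] t 6.375
o [[56.0, -11.0], [26.0, -30.0], [25.0, 5.0], [52.0, 21.0], [27.0, 39.0]]
w [[-29.0, -35.0], [-55.0, -17.0], [-31.0, 3.0], [-59.0, 10.0], [-31.0, 34.0]]
```

```bash
python3 -m crank '{"hand":[-0.9,-0.9,-0.9],"dp":[[0.8,-3.5,2],[1.4,-6.3,4],[1.4,-6.3,4]],"rotation":[[4.9,1.9,-9],[4.9,1.9,-9],[4.9,1.9,-9]]}'
python3 - <<'E'
from h import *
go(*tip([-30,0,85],.6));go(*tip([-2,0,85],.6));go(*tip([-2,0,21],.6)); t=capture("top");s=capture("side");
a=cv2.resize(t["pixels"][125:225,170:270],(400,400),interpolation=cv2.INTER_CUBIC);b=cv2.resize(s["pixels"][190:340,150:300],(400,400),interpolation=cv2.INTER_CUBIC)
cv2.imwrite("pics/hov.png",np.hstack([a,b])[...,::-1])
for P in([-30,0,85],):
  W=D+R.from_euler('z',dy).apply(P);print(proj(t,W),proj(s,W))
E
```

```text
t: 6.8
eef_pos: [493.2, 126.3, 192.1]
tool_rot: [-0.075, 0.925, 0.24, 0.284]
contact_force: [-0.2, -1.1, -1.2]
grip_width: 0.236
grip_force: 50.0
dp cm [ 0.08 -0.03 -0.07] rot deg [-0.02  0.26 -0.15] t 6.8
dp cm [ 2.4  -0.04  1.5 ] rot deg [-0.02  0.26 -0.15] t 6.8
dp cm [-1.19 -0.03  6.8 ] rot deg [-0.02  0.26 -0.15] t 6.8
[[217.26 183.99]] [[224.7  276.11]]
```

View pics/hov.png

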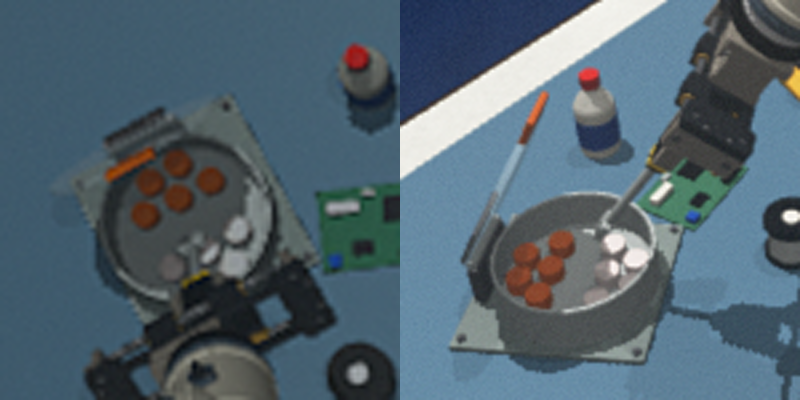

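The tip shows at side crop (603,228), against a prediction of (599,229), so the calibration holds. I'll descend between the two groups and stir in a circle.

```bash
python3 -m crank '{"hand":[-0.9,-0.9,-0.9,-0.9,-0.9],"dp":[[2.4,0,1.5],[0.6,0,4.2],[-1.2,0,6.8],[-1.2,2.5,6.8],[-1.2,5,6.8]],"rotation":[[0,0,0],[0,0,0],[0,0,0],[0,0,0],[0,0,0]]}' && python3 -m crank '{"hand":[-0.9,-0.9,-0.9,-0.9,-0.9],"dp":[[1.8,-0.8,1.24],[3.3,-2.2,2.26],[4.13,-4.2,2.83],[4.13,-6.2,2.83],[3.3,-8.2,2.26]],"rotation":[[0,0,0],[0,0,0],[0,0,0],[0,0,0],[0,0,0]]}' && python3 -m crank '{"hand":[-0.9,-0.9,-0.9,-0.9,-0.9],"dp":[[-1.49,-1.3,-1.02],[-3.14,-1.8,-2.15],[-4.79,-0.8,-3.28],[-6.0,1.0,-4.1],[-6.4,3.2,-4.4]],"rotation":[[0,0,0],[0,0,0],[0,0,0],[0,0,0],[0,0,0]]}'
python3 - <<'E'
from h import *
s=sense();a=rot(s["tool_rot"]);print(dishxy(s["eef_pos"]+131*a.apply([0,0,1])),s["contact_force"])
t=capture("top");s=capture("side");
a=cv2.resize(t["pixels"][135:225,180:270],(400,400),interpolation=cv2.INTER_CUBIC);b=cv2.resize(s["pixels"][240:340,160:260],(400,400),interpolation=cv2.INTER_CUBIC)
cv2.imwrite("pics/st1.png",np.hstack([a,b])[...,::-1])
E
```

```text
t: 7.52
eef_pos: [543.5, 93.4, 131.3]
tool_rot: [-0.074, 0.925, 0.238, 0.286]
contact_force: [1.6, -0.1, -1.4]
grip_width: 0.241
grip_force: 50.0
t: 8.15
eef_pos: [543.0, 181.6, 133.7]
tool_rot: [-0.069, 0.925, 0.236, 0.29]
contact_force: [-5.9, 3.0, -1.3]
grip_width: 0.236
grip_force: 50.0
t: 8.78
eef_pos: [487.9, 119.6, 134.0]
tool_rot: [-0.074, 0.925, 0.238, 0.288]
contact_force: [0.1, 0.9, 5.4]
grip_width: 0.237
grip_force: 50.0
[-37.77  -4.06  26.19] [0.13 0.87 5.38]
```

View pics/st1.png

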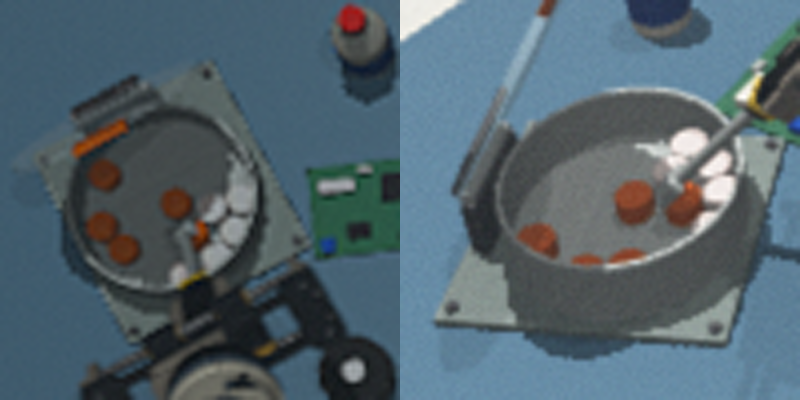

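```bash
python3 -m crank '{"hand":[-0.9,-0.9,-0.9,-0.9,-0.9],"dp":[[0.66,2.1,0.45],[1.98,3.9,1.36],[3.8,4.6,2.6],[5.6,3.8,3.84],[6.9,1.6,4.75]],"rotation":[[0,0,0],[0,0,0],[0,0,0],[0,0,0],[0,0,0]]}'
cat >> h.py <<'E'
def blobs(t):
    hsv=cv2.cvtColor(t["pixels"],cv2.COLOR_RGB2HSV)
    for n,m in(("o",cv2.inRange(hsv,(3,150,60),(12,255,255))),("w",cv2.inRange(hsv,(0,0,165),(179,60,255)))):
        c,_,st,ce=cv2.connectedComponentsWithStats(m,connectivity=4)
        for i in range(1,c):
            d=dishxy(atz(t,ce[i],30))
            if st[i][4]>6 and np.hypot(*d[:2])<80: print(n,d[:2].round().tolist(),st[i][2:5].tolist())
E
python3 - <<'E'
from h import *
s=sense();a=rot(s["tool_rot"]);print(dishxy(s["eef_pos"]+131*a.apply([0,0,1])),s["contact_force"])
t=capture("top");s=capture("side");blobs(t);print();blobs(s)
a=cv2.resize(t["pixels"][135:225,180:270],(400,400),interpolation=cv2.INTER_CUBIC);b=cv2.resize(s["pixels"][240:340,160:260],(400,400),interpolation=cv2.INTER_CUBIC)
cv2.imwrite("pics/st2.png",np.hstack([a,b])[...,::-1])
E
```

```text
t: 9.5
eef_pos: [568.6, 146.4, 131.9]
tool_rot: [-0.073, 0.925, 0.238, 0.286]
contact_force: [0.3, 0.4, -0.6]
grip_width: 0.238
grip_force: 50.0
[ 45.42 -20.26  23.8 ] [ 0.34  0.4  -0.64]
o [47.0, 36.0] [7, 6, 29]
o [8.0, 58.0] [6, 6, 32]

o [-37.0, -7.0] [9, 9, 60]
o [-3.0, -1.0] [8, 9, 53]
o [48.0, 37.0] [8, 6, 35]
o [-12.0, 45.0] [7, 2, 9]
o [10.0, 51.0] [5, 2, 8]
w [-19.0, -49.0] [17, 12, 92]
w [-49.0, -38.0] [9, 8, 53]
```

View pics/st2.png

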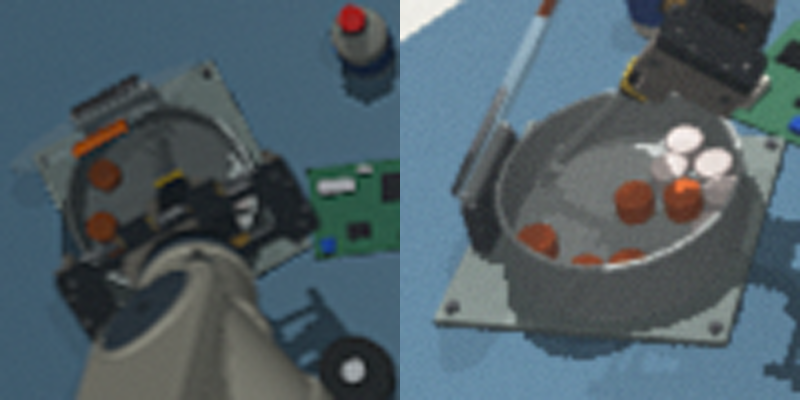

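Run:
```python
from h import *
print("from here (tilt .6):"); go(*tip([35,-30,45],.5)); go(*tip([15,-52,45],.25)); go(*tip([15,-52,19],.25))
T0=tip([15,-52,19],.25)
for P in [(0,-55),(-15,-51),(-30,-43),(-42,-29),(-51,-11),(-54,6),(-49,24),(-37,39),(-20,50),(0,54)]:
    print(P,T0[1].inv().apply(tip([*P,19],.25)[0]-T0[0])/10)
```

```text
from here (tilt .6):
dp cm [ 1.67  1.25 -2.28] rot deg [ 0.1  -5.72 -0.18] t 9.6
dp cm [ 3.21  3.44 -2.68] rot deg [  0.07 -20.05  -0.2 ] t 9.6
dp cm [ 1.74  3.44 -0.53] rot deg [  0.07 -20.05  -0.2 ] t 9.6
(0, -55) [-1.45  0.3  -0.37]
(-15, -51) [-2.91 -0.1  -0.74]
(-30, -43) [-4.36 -0.9  -1.11]
(-42, -29) [-5.52 -2.3  -1.41]
(-51, -11) [-6.39 -4.1  -1.63]
(-54, 6) [-6.69 -5.8  -1.71]
(-49, 24) [-6.2  -7.6  -1.58]
(-37, 39) [-5.04 -9.1  -1.29]
(-20, 50) [ -3.39 -10.2   -0.87]
(0, 54) [ -1.45 -10.6   -0.37]
```

```bash
python3 -m crank '{"hand":[-0.9,-0.9,-0.9,-0.9,-0.9],"dp":[[1.67,1.25,-2.28],[3.2,3.4,-2.7],[3.2,3.4,-2.7],[1.74,3.4,-0.5],[1.74,3.4,-0.5]],"rotation":[[0,-5.7,0],[0,-15,0],[0,-20,0],[0,-20,0],[0,-20,0]]}' && python3 -m crank '{"hand":[-0.9,-0.9,-0.9,-0.9,-0.9],"dp":[[-1.45,0.3,-0.37],[-2.9,-0.1,-0.74],[-4.36,-0.9,-1.1],[-5.5,-2.3,-1.4],[-6.4,-4.1,-1.63]],"rotation":[[0,0,0],[0,0,0],[0,0,0],[0,0,0],[0,0,0]]}' && python3 -m crank '{"hand":[-0.9,-0.9,-0.9,-0.9,-0.9],"dp":[[-0.3,-1.7,-0.08],[0.2,-3.5,0.05],[1.35,-5,0.34],[3.0,-6.1,0.76],[4.9,-6.5,1.26]],"rotation":[[0,0,0],[0,0,0],[0,0,0],[0,0,0],[0,0,0]]}'
python3 - <<'E'
from h import *
s=sense();a=rot(s["tool_rot"]);print(dishxy(s["eef_pos"]+131*a.apply([0,0,1])),s["contact_force"])
t=capture("top");s=capture("side");blobs(t);print();blobs(s)
a=cv2.resize(t["pixels"][135:225,180:270],(400,400),interpolation=cv2.INTER_CUBIC);b=cv2.resize(s["pixels"][240:340,160:260],(400,400),interpolation=cv2.INTER_CUBIC)
cv2.imwrite("pics/st3.png",np.hstack([a,b])[...,::-1])
E
```

```text
t: 10.22
eef_pos: [593.5, 122.4, 144.5]
tool_rot: [-0.031, 0.961, 0.248, 0.12]
contact_force: [-0.5, 0.4, -0.4]
grip_width: 0.235
grip_force: 50.0
t: 10.85
eef_pos: [515.0, 127.2, 145.8]
tool_rot: [-0.031, 0.961, 0.248, 0.121]
contact_force: [4.0, -7.4, 0.9]
grip_width: 0.238
grip_force: 50.0
t: 11.48
eef_pos: [527.4, 209.0, 145.0]
tool_rot: [-0.031, 0.961, 0.249, 0.12]
contact_force: [-2.2, -5.8, -2.0]
grip_width: 0.235
grip_force: 50.0
[-1.84 55.07 18.01] [-2.19 -5.81 -2.02]
o [67.0, 17.0] [13, 11, 62]
o [47.0, 38.0] [6, 5, 25]

o [-3.0, -3.0] [9, 7, 51]
o [47.0, 22.0] [17, 16, 163]
w [-43.0, -22.0] [21, 23, 259]
```

View pics/st3.png

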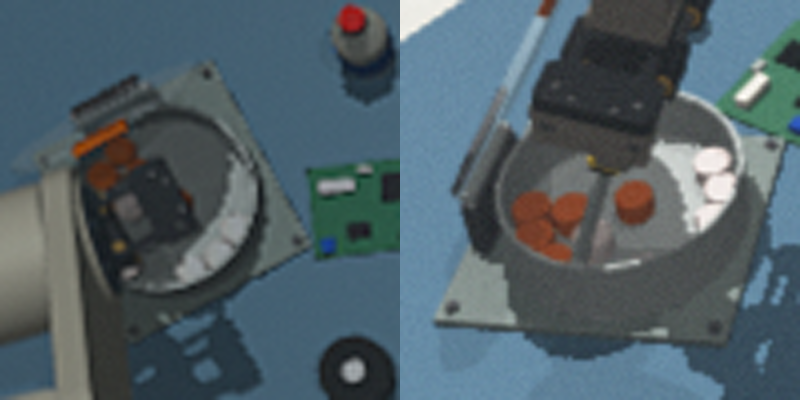

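I've used all ten picture views, so from here I'll work from the networks' numbers. The last view shows four orange tablets at the back left, one near the centre, and most of the white ones along the front-right wall.

```bash
python3 -m crank '{"hand":[-0.9,-0.9,-0.9,-0.9,-0.9],"dp":[[1,0,-4],[2,0,-7.8],[-3,2,-9],[-7,4,-10],[-12,5.5,-10.7]],"rotation":[[0,0,0],[0,0,0],[0,0,0],[0,0,0],[0,0,0]]}'
cat >> h.py <<'E'
def look():
    for n in("top","side"):
        c=capture(n)
        for q in("orange0","white0"):
            print(n,q,"spot",[(dishxy(atz(c,r["position"],14))[:2].round().astype(int).tolist(),round(r["p"],2)) for r in spot_point(c,q) if r["p"]>.25],
             "trace",[(dishxy(atz(c,r["position"],26))[:2].round().astype(int).tolist(),round(r["p"],2),int(r["pixels"].sum())) for r in trace(c,q) if r["p"]>.25])
        blobs(c)
E
python3 -c "
from h import *
look()"
```

```text
t: 12.2
eef_pos: [429.8, 90.2, 219.5]
tool_rot: [-0.031, 0.96, 0.248, 0.122]
contact_force: [0.2, -0.4, -1.2]
grip_width: 0.238
grip_force: 50.0
top orange0 spot [([52, 23], 0.54), ([69, -5], 0.48), ([7, -6], 0.46), ([25, 12], 0.45), ([38, 63], 0.39)] trace [([30, 53], 0.51, 22), ([46, 39], 0.41, 24)]
top white0 spot [([-26, 49], 0.62), ([-47, -42], 0.59), ([-76, -28], 0.58), ([15, 32], 0.55), ([-63, 6], 0.53)] trace [([9, 41], 0.62, 38), ([-31, 59], 0.58, 44)]
o [56.0, 12.0] [16, 15, 87]
o [39.0, 43.0] [8, 12, 61]
o [-5.0, -6.0] [6, 6, 30]
side orange0 spot [([32, 15], 0.61), ([60, 16], 0.61), ([58, 28], 0.54), ([-3, -1], 0.46), ([34, 55], 0.36)] trace [([-9, 1], 0.66, 80), ([64, 15], 0.63, 49), ([41, 8], 0.59, 68)]
side white0 spot [([-57, -24], 0.63), ([17, 26], 0.45), ([-63, 14], 0.44), ([-48, -50], 0.38)] trace [([-216, -321], 0.59, 806), ([23, 18], 0.39, 82), ([-52, -25], 0.38, 43)]
o [-3.0, -4.0] [9, 7, 43]
o [46.0, 22.0] [18, 16, 155]
w [-44.0, -25.0] [27, 29, 292]
w [-23.0, 48.0] [6, 2, 7]
```

Run:
```python
from h import *
go(*tip([-20,22,70],.6)); go(*tip([-20,22,20.5],.6))
def path(L,z=20.5,tl=.6):
    T0=tip([*L[0],z],tl)
    for P in L[1:]: print(P,T0[1].inv().apply(tip([*P,z],tl)[0]-T0[0])/10)
path([(-20,22),(-2,26),(18,30),(38,32),(46,30),(46,12)]);path([(46,12),(45,-6),(42,-24),(20,-14),(0,-8),(-22,-2)])
```

```text
dp cm [ 6.86 -2.28  6.01] rot deg [ 0.08 20.02 -0.18] t 12.7
dp cm [ 5.63 -2.28 10.81] rot deg [ 0.08 20.02 -0.18] t 12.7
(-2, 26) [ 1.49 -0.4   1.02]
(18, 30) [ 3.14 -0.8   2.15]
(38, 32) [ 4.79 -1.    3.27]
(46, 30) [ 5.45 -0.8   3.73]
(46, 12) [5.45 1.   3.73]
(45, -6) [-0.08  1.8  -0.06]
(42, -24) [-0.33  3.6  -0.23]
(20, -14) [-2.15  2.6  -1.47]
(0, -8) [-3.8  2.  -2.6]
(-22, -2) [-5.61  1.4  -3.84]
```

```bash
Z='"rotation":[[0,0,0],[0,0,0],[0,0,0],[0,0,0],[0,0,0]]'; python3 -m crank '{"hand":[-0.9,-0.9,-0.9,-0.9,-0.9],"dp":[[3,-1,1.5],[6.9,-2.3,6],[6.9,-2.3,6],[5.6,-2.3,10.8],[5.6,-2.3,10.8]],"rotation":[[0,10,0],[0,20,0],[0,20,0],[0,20,0],[0,20,0]]}' && python3 -m crank '{"hand":[-0.9,-0.9,-0.9,-0.9,-0.9],"dp":[[1.5,-0.4,1.02],[3.14,-0.8,2.15],[4.8,-1,3.27],[5.45,-0.8,3.73],[5.45,1,3.73]],"rotation":[[0,0,0],[0,0,0],[0,0,0],[0,0,0],[0,0,0]]}' && python3 -m crank '{"hand":[-0.9,-0.9,-0.9,-0.9,-0.9],"dp":[[-0.1,1.8,-0.06],[-0.3,3.6,-0.2],[-2.15,2.6,-1.47],[-3.8,2,-2.6],[-5.6,1.4,-3.84]],"rotation":[[0,0,0],[0,0,0],[0,0,0],[0,0,0],[0,0,0]]}' && python3 -m crank '{"hand":[-0.9,-0.9,-0.9,-0.9],"dp":[[2.2,0,-3.3],[4.5,0,-6.6],[0,0,-10],[-5,0,-13.2]],"rotation":[[0,0,0],[0,0,0],[0,0,0],[0,0,0]]}' && python3 -c "
from h import *
s=sense();a=rot(s['tool_rot']);print(dishxy(s['eef_pos']+131*a.apply([0,0,1])))
look()"
```

```text
t: 13.32
eef_pos: [491.0, 150.7, 128.2]
tool_rot: [-0.074, 0.925, 0.239, 0.286]
contact_force: [-0.2, 0.5, -0.7]
grip_width: 0.238
grip_force: 50.0
t: 13.95
eef_pos: [554.4, 175.8, 130.5]
tool_rot: [-0.075, 0.924, 0.24, 0.287]
contact_force: [-2.7, 5.0, 7.3]
grip_width: 0.239
grip_force: 50.0
t: 14.58
eef_pos: [503.3, 128.7, 130.9]
tool_rot: [-0.073, 0.924, 0.239, 0.288]
contact_force: [8.2, 3.8, 2.6]
grip_width: 0.236
grip_force: 50.0
t: 15.08
eef_pos: [399.4, 72.5, 211.3]
tool_rot: [-0.074, 0.924, 0.241, 0.287]
contact_force: [-0.5, -1.4, -1.0]
grip_width: 0.24
grip_force: 50.0
[-138.2    -1.86  103.32]
top orange0 spot [([57, -41], 0.62), ([46, 38], 0.53), ([4, -48], 0.5), ([-18, -2], 0.43), ([75, 9], 0.36)] trace [([-23, 10], 0.53, 30), ([62, 9], 0.37, 46)]
top white0 spot [([-65, 7], 0.62), ([-57, -23], 0.52), ([2, -33], 0.46), ([-25, 56], 0.41), ([-52, -33], 0.35)] trace [([9, -24], 0.54, 37)]
o [69.0, 16.0] [15, 9, 66]
o [51.0, -32.0] [6, 6, 30]
o [12.0, -59.0] [4, 6, 17]
o [47.0, 35.0] [7, 6, 28]
o [-23.0, 2.0] [6, 6, 32]
side orange0 spot [([-14, 7], 0.65), ([14, -54], 0.63), ([52, -27], 0.63), ([60, 34], 0.61), ([62, 4], 0.43)] trace [([52, 36], 0.52, 51), ([57, 21], 0.5, 88), ([17, -60], 0.46, 37)]
side white0 spot [([-55, -22], 0.54), ([8, -38], 0.53), ([-49, -44], 0.49), ([-60, 4], 0.39)] trace [([-150, -163], 0.71, 254), ([-51, -41], 0.64, 35), ([3, -38], 0.53, 72), ([-57, -21], 0.39, 18)]
o [12.0, -61.0] [9, 6, 40]
o [53.0, -31.0] [8, 6, 38]
o [-21.0, 5.0] [8, 9, 44]
o [62.0, 11.0] [8, 6, 35]
o [49.0, 35.0] [8, 7, 36]
w [-45.0, -22.0] [20, 22, 250]
w [-23.0, 48.0] [6, 2, 7]
```

The tablets are nearly mixed. The only thin margin is the back white at about (5,-35), so I'll push it further back.

```bash
python3 -m crank '{"hand":[-0.9,-0.9,-0.9,-0.9,-0.9],"dp":[[4.3,1.7,4.3],[8.5,3.4,8.6],[8.5,3.4,8.6],[5.2,3.4,13.5],[5.2,3.4,13.5]],"rotation":[[0,0,0],[0,0,0],[0,0,0],[0,0,0],[0,0,0]]}' && python3 -m crank '{"hand":[-0.9,-0.9,-0.9,-0.9,-0.9],"dp":[[1.3,0,0.9],[2.8,0,1.9],[2.8,0,1.9],[5,0,-1.4],[7.3,0,-4.7]],"rotation":[[0,0,0],[0,0,0],[0,0,0],[0,0,0],[0,0,0]]}' && python3 -m crank '{"hand":[-0.9,-0.9,-0.9,-0.9],"dp":[[-2,0,-2],[-6,0,-4.5],[-11,0,-8],[-12.2,0,-8.4]],"rotation":[[0,0,0],[0,0,0],[0,0,0],[0,0,0]]}' && python3 -c "
from h import *
s=sense();a=rot(s['tool_rot']);print(dishxy(s['eef_pos']+131*a.apply([0,0,1])))
look(); go(*[GR[0]-115*GR[1].apply([0,0,1]),GR[1]])"
```

```text
t: 16.2
eef_pos: [519.1, 100.7, 126.2]
tool_rot: [-0.074, 0.925, 0.239, 0.285]
contact_force: [0.1, 0.5, -1.3]
grip_width: 0.236
grip_force: 50.0
t: 16.82
eef_pos: [547.6, 116.4, 207.1]
tool_rot: [-0.074, 0.926, 0.239, 0.284]
contact_force: [0.8, 0.8, -1.0]
grip_width: 0.237
grip_force: 50.0
t: 17.32
eef_pos: [416.4, 44.5, 207.6]
tool_rot: [-0.074, 0.925, 0.239, 0.286]
contact_force: [-0.0, 0.4, -1.1]
grip_width: 0.235
grip_force: 50.0
[-137.18  -34.59   99.53]
top orange0 spot [([4, -57], 0.6), ([37, 40], 0.5), ([65, 14], 0.4), ([61, -26], 0.37)] trace [([-27, 4], 0.62, 22), ([61, -33], 0.59, 26), ([41, 30], 0.45, 35), ([73, 7], 0.37, 44)]
top white0 spot [([-46, -39], 0.55), ([-61, 14], 0.51), ([-60, -31], 0.48), ([-39, 67], 0.43), ([36, -13], 0.42)] trace [([22, -9], 0.43, 23)]
o [69.0, 13.0] [13, 9, 55]
o [57.0, -20.0] [7, 6, 27]
o [12.0, -59.0] [4, 6, 16]
o [47.0, 36.0] [7, 6, 27]
o [-23.0, 2.0] [6, 6, 32]
side orange0 spot [([62, 18], 0.67), ([56, 44], 0.61), ([15, -61], 0.55), ([59, -13], 0.5), ([-25, 8], 0.46)] trace [([57, 30], 0.62, 49), ([62, 17], 0.61, 64), ([63, -9], 0.56, 75)]
side white0 spot [([-20, 8], 0.61), ([-60, -13], 0.54), ([126, -245], 0.53), ([-50, -38], 0.49), ([-64, 16], 0.49), ([36, -31], 0.39)] trace [([37, -28], 0.54, 79), ([-52, -23], 0.45, 56), ([-48, -45], 0.41, 61)]
o [12.0, -62.0] [9, 6, 41]
o [59.0, -19.0] [8, 7, 36]
o [60.0, 10.0] [9, 8, 42]
o [-21.0, 4.0] [8, 6, 41]
o [48.0, 35.0] [8, 7, 39]
w [-45.0, -22.0] [20, 23, 250]
w [-23.0, 48.0] [6, 2, 7]
dp cm [-2.29 25.31 -6.52] rot deg [-26.08  -7.98  44.99] t 17.825
```

```bash
python3 -m crank '{"hand":[-0.9,-0.9,-0.9,-0.9,-0.9],"dp":[[-1,4,-5],[-2,10,-8],[-2.3,15,-8],[-2.3,20,-8],[-2.3,25,-8]],"rotation":[[-5,-1.5,9],[-10,-3,18],[-16,-5,27],[-21,-6.5,36],[-26,-8,45]]}' && python3 -m crank '{"hand":[-0.9,-0.9],"dp":[[0,0,0],[0,0,0]],"rotation":[[0,0,0],[0,0,0]]}'; python3 -c "
from h import *
go(*[GR[0]-115*GR[1].apply([0,0,1]),GR[1]])"
```

```text
t: 18.45
eef_pos: [484.4, -203.8, 261.1]
tool_rot: [0.043, 0.956, -0.19, 0.219]
contact_force: [0.6, -0.0, -0.9]
grip_width: 0.239
grip_force: 50.0
t: 18.7
eef_pos: [483.0, -201.8, 260.1]
tool_rot: [0.041, 0.957, -0.186, 0.219]
contact_force: [0.3, 0.3, -1.2]
grip_width: 0.234
grip_force: 50.0
dp cm [ 0.5  -0.3   1.49] rot deg [-0.51  0.08  0.79] t 18.7
```

```bash
python3 -m crank '{"hand":[-0.9,-0.9,-0.9],"dp":[[1,-0.3,1.5],[1,-0.3,1.5],[1,-0.3,1.5]],"rotation":[[-0.5,0,0.8],[-0.5,0,0.8],[-0.5,0,0.8]]}'; python3 -c "
from h import *
go(*[GR[0]-115*GR[1].apply([0,0,1]),GR[1]])
s=sense();P=s['eef_pos']+131*rot(s['tool_rot']).apply([0,0,1]);Q=s['eef_pos']+80*rot(s['tool_rot']).apply([0,0,1])
c=capture('side');print(P,proj(c,P),proj(c,Q),spot_point(c,'stirrer')[:3],[ (r['p'],r['position'],cv2.boundingRect(r['pixels'].astype(np.uint8))) for r in trace(c,'stirrer')[:2]])
c=capture('top');print(proj(c,P),spot_point(c,'stirrer')[:3])
"
```

```text
t: 19.08
eef_pos: [498.3, -205.2, 252.0]
tool_rot: [0.044, 0.955, -0.194, 0.219]
contact_force: [0.5, 0.2, -1.7]
grip_width: 0.233
grip_force: 50.0
dp cm [-0.55 -0.04  0.08] rot deg [ 0.03 -0.02 -0.08] t 19.075
[ 550.8  -227.47  134.06] [[312.95 191.64]] [[316.82 182.75]] [{'position': [411.6, 177.7], 'p': 0.74}, {'position': [380.2, 237.6], 'p': 0.55}, {'position': [239.2, 301.3], 'p': 0.55}] [(0.75, [375.7, 215.5], (368, 201, 19, 39)), (0.66, [321.2, 173.3], (311, 160, 20, 32))]
[[324.83 183.46]] [{'position': [344.6, 252.3], 'p': 0.66}, {'position': [444.3, 232.9], 'p': 0.51}, {'position': [322.2, 183.0], 'p': 0.39}]
```

```bash
python3 -m crank '{"hand":[-0.9,-0.9,-0.9],"dp":[[0,0,1.5],[0,0,3.2],[0,0,4.5]],"rotation":[[0,0,0],[0,0,0],[0,0,0]]}' && python3 -m crank '{"hand":[-0.9,-0.9,-0.9,-0.9],"dp":[[0,0,2.5],[0,0,5],[0,0,6.8],[0,0,6.8]],"rotation":[[0,0,0],[0,0,0],[0,0,0],[0,0,0]]}'; python3 -c "
from h import *
go(*GR)"
```

```text
t: 19.7
eef_pos: [517.2, -213.6, 210.0]
tool_rot: [0.045, 0.955, -0.195, 0.219]
contact_force: [0.1, -0.1, -1.4]
grip_width: 0.236
grip_force: 50.0
t: 20.2
eef_pos: [543.9, -224.9, 148.3]
tool_rot: [0.044, 0.955, -0.195, 0.218]
contact_force: [-0.3, -0.4, -1.0]
grip_width: 0.238
grip_force: 50.0
dp cm [-0.51 -0.09  0.09] rot deg [ 0.07  0.13 -0.15] t 20.2
```

```bash
python3 -m crank '{"hand":[-0.9,-0.9,0,0,0],"dp":[[-0.4,-0.1,0.1],[-0.4,-0.1,0.1],[-0.4,-0.1,0.1],[-0.4,-0.1,0.1],[-0.4,-0.1,0.1]],"rotation":[[0,0,0],[0,0,0],[0,0,0],[0,0,0],[0,0,0]]}' 20 && python3 -m crank '{"hand":[0,0,0,0],"dp":[[0,0,-3],[0,0,-7],[0,0,-12],[0,0,-14]],"rotation":[[0,0,0],[0,0,0],[0,0,0],[0,0,0]]}'; python3 -c "
from h import *
ax=R.from_euler('z',hy).apply([-.435,0,.9]);o=hw([27.8,0,26.5])
for n in('side','top'):
  c=capture(n);print(n,proj(c,o+150*ax),proj(c,o+190*ax),[(r['p'],r['position'],cv2.boundingRect(r['pixels'].astype(np.uint8))) for r in trace(c,'stirrer')[:3]])
s=sense();print(s['contact_force'],s['joints'],s['eef_pos'])
go(D+R.from_euler('z',dy).apply([-20,0,330]),att(dy,.0))
"
```

```text
t: 20.82
eef_pos: [542.1, -223.1, 148.1]
tool_rot: [0.045, 0.955, -0.195, 0.219]
contact_force: [0.2, -0.7, 0.2]
grip_width: 0.493
grip_force: 0.0
t: 21.32
eef_pos: [485.9, -199.1, 276.7]
tool_rot: [0.045, 0.955, -0.195, 0.221]
contact_force: [0.8, 0.2, 0.1]
grip_width: 0.499
grip_force: 0.0
side [[315.78 187.55]] [[318.96 180.33]] [(0.77, [375.9, 176.7], (363, 173, 47, 10)), (0.68, [373.1, 215.3], (369, 201, 18, 39)), (0.55, [315.7, 188.1], (311, 180, 12, 18))]
top [[322.15 186.88]] [[320.19 189.62]] [(0.78, [429.9, 203.0], (418, 187, 29, 47)), (0.67, [366.9, 231.7], (342, 217, 42, 37))]
[ 0.58 -0.6   0.35] [-0.39 -0.1   2.1  -0.01  0.68  1.59] [ 485.87 -199.1   273.53]
dp cm [ -3.8  -36.91  -8.12] rot deg [ 11.8  -24.04 -51.39] t 21.525
```

The stirrer is back in its holder: the trace box (311–323, 180–198) matches the prediction. Next is the lid.

```bash
python3 -m crank '{"hand":[-1,-1,-1,-1,-1],"dp":[[-1,-4,-5],[-1.5,-10,-6],[-2,-16,-7],[-2.5,-22,-8],[-3,-28,-8]],"rotation":[[2,-4,-9],[4,-8,-18],[6,-13,-27],[8,-17,-36],[10,-21,-44]]}' && python3 -c "
from h import *
go(D+R.from_euler('z',dy).apply([62,0,320]),att(dy,.0))
a=att(dy,0)
P0=np.array([62,0,226.])
for th,r in [(1.15,178),(1.0,179),(.85,180),(.7,181),(.55,183),(.4,185),(.27,188),(.15,191),(.06,194)]:
  c=np.array([91-r*np.cos(th)+7*np.sin(th)+10,0,58.5+r*np.sin(th)+7*np.cos(th)]); print(th,c,a.inv().apply(R.from_euler('z',dy).apply(c-P0))/10)
"
```

```text
t: 22.15
eef_pos: [539.5, 84.9, 331.7]
tool_rot: [0.007, 0.981, 0.191, 0.028]
contact_force: [1.2, -0.6, 0.6]
grip_width: 0.006
grip_force: 0.0
dp cm [13.69 -7.71  1.7 ] rot deg [ 1.53 -2.87 -7.13] t 22.15
1.15 [ 34.68   0.   223.83] [-2.73  0.    0.22]
1.0 [ 10.18   0.   212.91] [-5.18  0.    1.31]
0.85 [-12.54   0.   198.35] [-7.45  0.    2.76]
0.7 [-32.93   0.   180.46] [-9.49  0.    4.55]
0.55 [-51.35   0.   160.12] [-11.34   0.     6.59]
0.4 [-66.67   0.   136.99] [-12.87   0.     8.9 ]
0.27 [-78.32   0.   115.39] [-14.03   0.    11.06]
0.15 [-86.81   0.    93.96] [-14.88   0.    13.2 ]
0.06 [-92.23   0.    77.12] [-15.42   0.    14.89]
```

Move to above the back of the tab, then down behind it, and check the pose.

```bash
python3 -m crank '{"hand":[-1,-1,-1,-1,-1],"dp":[[5,-3,0],[9,-5,0],[13.5,-7.7,0.5],[13.7,-7.7,1.7],[13.7,-7.7,1.7]],"rotation":[[1.5,-2.9,-7.1],[1.5,-2.9,-7.1],[1.5,-2.9,-7.1],[1.5,-2.9,-7.1],[1.5,-2.9,-7.1]]}' && python3 -m crank '{"hand":[-1,-1,-1],"dp":[[0,0,4.5],[0,0,9.4],[0,0,9.4]],"rotation":[[0,0,0],[0,0,0],[0,0,0]]}' && python3 -c "
from h import *
go(D+R.from_euler('z',dy).apply([62,0,226]),att(dy,.0))
c=[capture('top'),capture('side')];p=[spot_point(x,'lid_tab')[0] for x in c];q=tri(c[0],p[0]['position'],c[1],p[1]['position']);print(p,dishxy(q[0]),q[1],sense()['contact_force'])"
```

```text
t: 22.78
eef_pos: [637.1, 204.5, 317.8]
tool_rot: [0.001, 0.968, 0.25, -0.001]
contact_force: [-0.6, -0.7, 0.3]
grip_width: 0.005
grip_force: 0.0
t: 23.15
eef_pos: [635.5, 203.1, 223.8]
tool_rot: [0.001, 0.969, 0.249, -0.002]
contact_force: [0.2, -0.3, 1.0]
grip_width: 0.007
grip_force: 0.0
dp cm [ 0.46 -0.28 -0.22] rot deg [ 0.01  0.29 -0.39] t 23.15Traceback (most recent call last):
  File "<string>", line 4, in <module>
    c=[capture('top'),capture('side')];p=[spot_point(x,'lid_tab')[0] for x in c];q=tri(c[0],p[0]['position'],c[1],p[1]['position']);print(p,dishxy(q[0]),q[1],sense()['contact_force'])
                                          ~~~~~~~~~~~~~~~~~~~~~~~^^^
IndexError: list index out of range
```

```bash
python3 -m crank '{"hand":[-1,-1,-1,-1,-1],"dp":[[-2.3,-0.3,0],[-4.7,-0.3,1.1],[-7,-0.3,2.5],[-9,-0.3,4.3],[-10.9,-0.3,6.4]],"rotation":[[0,0,0],[0,0,0],[0,0,0],[0,0,0],[0,0,0]]}' && python3 -c "
from h import *
s=sense();d=dishxy(s['eef_pos']);print(d,s['contact_force'])
c=[capture('top'),capture('side')];print([[(r['position'],r['p']) for r in spot_point(x,'lid_tab')] for x in c])
for th in (.7,.55,.4):
  W=D+R.from_euler('z',dy).apply([91-184*np.cos(th)+7*np.sin(th),0,58.5+184*np.sin(th)+7*np.cos(th)]);print(th,proj(c[0],W),proj(c[1],W))"
```

```text
t: 23.92
eef_pos: [543.7, 155.3, 166.0]
tool_rot: [0.0, 0.968, 0.249, 0.005]
contact_force: [2.0, 0.7, 0.5]
grip_width: 0.007
grip_force: 0.9
[-46.06   0.3  166.04] [2.03 0.67 0.47]
[[([217.1, 186.7], 0.55)], [([236.7, 253.5], 0.61)]]
0.7 [[212.55 182.4 ]] [[225.61 248.55]]
0.55 [[216.31 187.84]] [[233.5  255.53]]
0.4 [[219.68 192.41]] [[239.95 262.92]]
```

```bash
python3 -m crank '{"hand":[-1,-1,-1,-1,-1],"dp":[[-1.5,0,2.3],[-2.7,0,4.5],[-3.5,0,6.6],[-4.0,0,8.2],[-4.0,0,8.2]],"rotation":[[0,0,0],[0,0,0],[0,0,0],[0,0,0],[0,0,0]]}' && python3 -c "
from h import *
s=sense();d=dishxy(s['eef_pos']);print(d,s['contact_force'])"
```

```text
t: 24.75
eef_pos: [507.9, 136.1, 81.5]
tool_rot: [0.0, 0.968, 0.249, 0.002]
contact_force: [0.4, 0.0, -0.2]
grip_width: 0.006
grip_force: 0.0
[-86.66   0.99  81.48] [ 0.38  0.02 -0.17]
```

```bash
python3 -m crank '{"hand":[-1,-1,-1,-1],"dp":[[-0.3,0,0.5],[-0.5,0,0.9],[-0.5,0,1.2],[-0.5,0,1.2]],"rotation":[[0,0,0],[0,0,0],[0,0,0],[0,0,0]]}' && python3 -c "
from h import *
s=sense();d=dishxy(s['eef_pos']);print(d,s['contact_force'])"
```

```text
t: 25.25
eef_pos: [502.3, 133.3, 68.8]
tool_rot: [0.0, 0.968, 0.249, 0.001]
contact_force: [-0.3, 0.9, -0.1]
grip_width: 0.006
grip_force: 0.0
[-92.86   1.25  68.78] [-0.29  0.95 -0.09]
```

```bash
python3 -m crank '{"hand":[-1,-1,-1],"dp":[[0,0,0.15],[0,0,0.3],[0,0,0.3]],"rotation":[[0,0,0],[0,0,0],[0,0,0]]}'; python3 -m crank '{"hand":[-1,-1],"dp":[[0,0,0.1],[0,0,0.1]],"rotation":[[0,0,0],[0,0,0]]}'
```

```text
t: 25.62
eef_pos: [502.3, 133.2, 65.9]
tool_rot: [0.0, 0.968, 0.249, 0.001]
contact_force: [-0.3, -0.5, 2.5]
grip_width: 0.001
grip_force: 1.2
t: 25.88
eef_pos: [502.3, 133.2, 65.7]
tool_rot: [0.0, 0.968, 0.249, 0.001]
contact_force: [-3.7, -0.4, 15.3]
grip_width: 0.006
grip_force: 7.1
```

```bash
python3 -m crank '{"hand":[-1,-1,-1,-1],"dp":[[0,0,0.04],[0,0,0.04],[0,0,0.04],[0,0,0.04]],"rotation":[[0,0,0],[0,0,0],[0,0,0],[0,0,0]]}'; python3 -m crank '{"hand":[-1,-1,-1,-1,-1],"dp":[[0,0,-1],[0,0,-5],[0,0,-11],[0,0,-17],[-10,0,-17]],"rotation":[[0,0,0],[0,0,0],[0,0,0],[0,0,0],[0,0,0]]}'; python3 -m crank '{"hand":[-1,-1,-1,-1],"dp":[[-4,5,0],[-6,11,0],[-6,17,0],[-6,23,0]],"rotation":[[0,0,0],[0,0,0],[0,0,0],[0,0,0]]}'
python3 -c "
from h import *
c=[capture('top'),capture('side')];p=[spot_point(x,'lid_tab') for x in c];print(p)
for th in (0,.05,.1):
  W=D+R.from_euler('z',dy).apply([91-184*np.cos(th)+7*np.sin(th),0,58.5+184*np.sin(th)+7*np.cos(th)]);print(th,proj(c[0],W),proj(c[1],W))
for q in ['spool','flux_bottle','board']: print(q,[atz(x,spot_point(x,q)[0]['position'],0) for x in c])
for x in c:
  print([(r['p'],r['position']) for r in trace(x,'stirrer')[:4]]);blobs(x)"
```

```text
t: 26.38
eef_pos: [502.3, 133.2, 65.6]
tool_rot: [0.0, 0.968, 0.249, 0.001]
contact_force: [-6.0, -1.2, 18.2]
grip_width: 0.006
grip_force: 9.3
t: 27.0
eef_pos: [452.9, 104.7, 239.7]
tool_rot: [0.0, 0.968, 0.25, 0.007]
contact_force: [-1.3, -1.5, -0.0]
grip_width: 0.008
grip_force: 0.0
t: 27.5
eef_pos: [506.6, -129.4, 235.1]
tool_rot: [0.001, 0.968, 0.249, 0.002]
contact_force: [0.7, 0.9, 0.6]
grip_width: 0.007
grip_force: 0.0
[[{'position': [319.4, 188.4], 'p': 0.72}, {'position': [226.0, 199.8], 'p': 0.64}], [{'position': [249.2, 281.3], 'p': 0.83}, {'position': [303.5, 212.9], 'p': 0.64}]]
0 [[226.28 199.77]] [[249.4  283.03]]
0.05 [[225.66 199.25]] [[248.85 280.57]]
0.1 [[224.99 198.61]] [[248.12 278.08]]Traceback (most recent call last):
  File "<string>", line 6, in <module>
    for q in ['spool','flux_bottle','board']: print(q,[atz(x,spot_point(x,q)[0]['position'],0) for x in c])
                                                             ~~~~~~~~~~~~~~~^^^
IndexError: list index out of range
```

```bash
python3 -c "
from h import *
c=[capture('top'),capture('side')]
for x in c:
  print([[(r['p'],r['position']) for r in trace(x,q)[:4]] for q in('stirrer','lid')]);blobs(x)
  hsv=cv2.cvtColor(x['pixels'],cv2.COLOR_RGB2HSV);m=cv2.inRange(hsv,(3,150,60),(14,255,255));n,_,st,ce=cv2.connectedComponentsWithStats(m);print([(ce[i].round(1).tolist(),st[i][4]) for i in range(1,n) if st[i][4]>8])
  for th in (0,.03,.06):
    W=[D+R.from_euler('z',dy).apply([91-184*np.cos(th)+h*np.sin(th),0,58.5+184*np.sin(th)+h*np.cos(th)]) for h in (7,4)];print(th,proj(x,np.array(W)).ravel())
  for q in ['spool','flux_bottle','board']: print(q,[atz(x,r['position'],0)[:2] for r in spot_point(x,q)[:2]])
"
```

```text
[[(0.72, [430.6, 205.5]), (0.6, [363.1, 232.5]), (0.55, [323.0, 184.7])], [(0.79, [217.2, 178.9])]]
[([227.1, 200.2], np.int32(90))]
0 [226.28 199.77 226.45 199.9 ]
0.03 [225.92 199.47 226.11 199.62]
0.06 [225.53 199.13 225.73 199.3 ]
spool []
flux_bottle [array([722.03,   4.83])]
board [array([598.26,  -1.05])]
[[(0.73, [315.4, 187.6]), (0.55, [375.1, 211.8])], [(0.84, [211.5, 284.7])]]
w [-7.0, -3.0] [46, 32, 866]
[([249.4, 284.1], np.int32(131))]
0 [249.4  283.03 249.51 283.82]
0.03 [249.09 281.56 249.24 282.36]
0.06 [248.72 280.07 248.9  280.88]
spool [array([441.52,  26.47])]
flux_bottle [array([713.13,  22.26]), array([576.88, 181.99])]
board [array([587.64,  -5.18])]
```

```bash
python3 -c "
from h import *
print(finish_job())"
```

```text
the job is handed in; nothing more can be done
None
```

I handed the job in at about 28 s of the 72 s allowed. At the last look before shutting the lid, both colours were in every half of the dish; the stirrer is back in its holder and the lid is shut and pressed at about 18 N. The reel, bottle and board measured roughly where they started, to within the networks' scatter of 1–2 cm.

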